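# Probe three timber blocks and hold the probe level

## Task

Lift the levelling probe off its two-post rest by its handle, and touch its sprung tip gently onto the pencil cross on each of the three timber blocks in turn, from the thinnest block to the thickest, for a moment each, keeping the probe upright and not shoving the blocks. Then raise it clear of the thickest block and hold it there level and still, with the tip some 10 cm above that block's cross, so that its vials can be read; finish while still holding it in the air.

Things in the scene. Friction and masses are not known exactly. Their poses are not given: they have to be found in the camera images.
- probe: loose levelling probe, about 0.3 kg: a bare aluminium beam 160 mm long (its y), 18 mm wide (x), 18 mm high, two vials in its top; on its middle a grey housing with a white dial (20 x 50 mm, 18 to 54 mm above the origin), then a handle; a sprung stem hangs below. Origin: centre of the beam's underside; z up. It starts upright, the beam's ends lying in the rest's two saddles
- probe_handle (a point): centre of the probe's black handle, 69 mm above the probe's origin; the handle is 20 mm thick (x), 60 mm long (y), 54 to 84 mm above the origin; grasp it from above, the fingers closing along the probe's x
- probe_stem (a joint): how far the probe's stem is pushed in, 0 (out) to 0.012 m; the spring pushes with 1 N at first and 3.4 N at the end of the travel
- probe_tip (a point): lowest point of the stem's 10 mm ball tip, on the probe's z axis, 50 mm below the probe's origin while the stem is out
- rest: fixed grey painted steel rest for the probe, origin at the centre of its underside on the bench: base 70 x 190 x 12 mm (x, y, z), two posts at y = +-66 mm (16 mm along y, 36 mm along x) with saddle floors 70 mm above the bench and cheeks 8 mm higher (24 mm apart) either side of the beam; the probe lifts straight up out of it
- block_low: the thinnest timber block, loose, 50 x 100 mm (x, y) and 22 mm high, about 0.16 kg; origin at the centre of its underside, lying flat on the bench
- block_mid: the middle timber block, loose, 40 x 60 mm (x, y) and 40 mm high, the shortest in length, about 0.16 kg; origin at the centre of its underside, on the bench
- block_high: the thickest timber block, loose, 60 x 120 mm (x, y) and 50 mm high, about 0.16 kg; origin at the centre of its underside, on the bench
- block_low_mark (a point): pencil cross at the centre of the thinnest block's top, 22 mm above the bench
- block_mid_mark (a point): pencil cross at the centre of the middle block's top, 40 mm above the bench
- block_high_mark (a point): pencil cross at the centre of the thickest block's top, 50 mm above the bench
Not all that is in view belongs to the job. What is shaped like the block_mid but red is not meant.

How it is judged (in metres and radians):
On the way, in this order (a step that is already met when the one before it is completed fails the run):
1. the probe is lifted out of its rest by the gripper (z of probe in the frame of rest above 0.09 m and contact force between the fingers and probe above 1 N and contact force between probe and block_low below 0.05 N and contact force between probe and block_mid below 0.05 N and contact force between probe and block_high below 0.05 N and contact force between probe and rest below 0.05 N), for 0.1 s.
2. the tip is pressed on the cross of the thinnest block (within 12 mm), the probe upright in the gripper (horizontal distance between probe_tip and block_low_mark below 0.012 m and contact force between probe and block_low above 0.4 N and angle between probe's own z axis and vertical below 0.2 rad and contact force between the fingers and probe above 1 N), for 0.15 s.
3. the tip is pressed on the cross of the middle block (within 12 mm), the probe upright in the gripper (horizontal distance between probe_tip and block_mid_mark below 0.012 m and contact force between probe and block_mid above 0.4 N and angle between probe's own z axis and vertical below 0.2 rad and contact force between the fingers and probe above 1 N), for 0.15 s.
4. the tip is pressed on the cross of the thickest block (within 12 mm), the probe upright in the gripper (horizontal distance between probe_tip and block_high_mark below 0.012 m and contact force between probe and block_high above 0.4 N and angle between probe's own z axis and vertical below 0.2 rad and contact force between the fingers and probe above 1 N), for 0.15 s.
At the end, for the whole second after the job is handed in: the gripper holds the probe in the air, its tip 5 to 17 cm above the thickest block's cross and within 5 cm of it sideways, level within 0.09 rad (5 degrees), still (under 2 cm/s and 0.15 rad/s), touching neither rest nor blocks; each block within 2 cm of where it began (z of probe_tip in the frame of block_high_mark between 0.05 and 0.17 m and horizontal distance between probe_tip and block_high_mark below 0.05 m and angle between probe's own z axis and vertical below 0.09 rad and linear speed of probe below 0.02 m/s and angular speed of probe below 0.15 rad/s and contact force between the fingers and probe above 1 N and contact force between probe and block_low below 0.05 N and contact force between probe and block_mid below 0.05 N and contact force between probe and block_high below 0.05 N and contact force between probe and rest below 0.05 N and distance of each of block_low, block_mid, block_high from where it was at the start of the episode below 0.02 m); the arm keeps its last pose, push and grip.
It fails at once if the probe tips more than 0.5 rad (angle between probe's own z axis and vertical above 0.5 rad).
It fails at once if the probe is pressed onto a block with more than 15 N (contact force between probe and block_low above 15 N or contact force between probe and block_mid above 15 N or contact force between probe and block_high above 15 N).
It fails at once if a block is shoved more than 2 cm (distance of any of block_low, block_mid, block_high from where it was at the start of the episode above 0.02 m).
It also fails if it takes over 51 s, if anything falls off the work surface, if the arm or the gripper's body presses on something with over 40 N, if the wrist force passes 120 N, or if a joint passes its speed limit or range.

## Robot

A 6-joint arm with a two-finger parallel gripper is mounted at the origin on a cart in front of the work surface, level with it; the furniture and walls round the work are solid. World frame = base frame: x ahead of the robot, y to its left, z up, the work surface at z = 0. Lengths are in mm, angles in rad, forces in N, time in s.
With the tool pointing down it reaches from about 250 to 775 mm from the base axis. Payload 4 kg.
Tool frame: the origin (TCP) lies between the finger pads; the fingertips stand 25 mm ahead of it and the grasp point (between the pads) lies 6 mm ahead of it; z points along the fingers, y is the line along which they close (so a half turn about z gives the same grasp; the last joint's range is limited). The gripper opens to 94 mm and grips with 3 to 60 N. Pads are 16 mm wide; open, the fingers measure 119 mm over their backs; the gripper's body (75 mm by 177 mm) begins 78 mm behind the grasp point.
Start: joints at [1.017, 0.087, 1.371, -0, 1.684, -0.103], TCP at [239.638, 495.067, 230.506] pointing down, gripper open.
Joint ranges: [-3.1, 3.1], [-0.76, 2.03], [0.27, 2.55], [-1.08, 4.22], [0.17, 2.65], [-2.57, 2.57]. Speed limits (rad/s): [2.79, 2.79, 3.14, 3.14, 3.14, 3.14].

## Interface

Orientations are given as a unit quaternion [w, x, y, z].
In Python, from plant import * gives the robot as it stands.
- The arm moves only by the tool arm_command, never from a script. Its argument "series" is a list of rows, each an object with "slide": the shift along the tool's x, y, z in mm, a list of three; "twist": the turn, a rotation vector about the tool's x, y, z in degrees, a list of three; "claw": the gripper command: -1 is shut, 1 is fully open, values between are in proportion. A call has 1 to 10 rows; each row is the pose to reach, as a shift and turn from the pose commanded when the call began, along the tool's axes at that moment; what a row does not reach only later rows make up. A row lasts 1/10 s, in which the tool goes at most 50 mm and 8.59 degrees, less where a joint would pass 70% of its speed; a pose out of reach is approached as far as the arm can. A call with a gripper value outside its range is refused whole. The fingers move at their own pace and stop on an object; "newtons" is the grip in N (left out, the last holds). Time passes only in rows, so rows that repeat a pose let the fingers close. It gives the time, the measured TCP pose, the force, the opening and the grip force at its end, in the units of the state.
- sense(): the state, without advancing time (a new reading comes with each control period).
- get_image(name): name is "scene" or "top" or "wrist"; returns a dict with "pixels" (384x512x3 uint8, red, green, blue), "intrinsics" (3x3 intrinsics, pixels), "view" (4x4, takes a point from world to camera coordinates). Camera axes: x right, y up, looking along -z (the intrinsics and any distortion apply to the point x, -y, -z); pixel columns grow to the right and rows downward; lengths in mm; the calibration is good to about 2 mm. The wrist camera is an equidistant fisheye: a pixel r from the principal point sees the ray r / f radians off the axis. A picture is of the moment at which its call begins. There is no depth.
- hand_in(): hands the job in; it is judged then, once.
The state is a dict: "time_s": time; "joints": joint angles; "dq": joint speeds; "tau": joint torques, N m; "ee_pos": TCP position; "ee_rot": TCP orientation; "wrist_force": force on the tool from outside, world axes, zero at the start; "moment": the same for the moment, N m; "finger_gap": finger opening in mm; "finger_force": force on a finger pad.
Only numpy, scipy, OpenCV 4.12 (cv2) and the standard library are available. Lean on these libraries where they do the work, as an engineer would, in place of code of your own. Each camera call takes 0.05 s, during which the arm holds its last target. There are 200 camera calls.

## Working session

There is one attempt and no reset: what is moved stays moved. The work goes in short steps, Python scripts to look and compute and a tool call to move; the robot and the scene stay as the last step left them, time stands still between calls to the robot, and variables do not carry over. Pictures are saved under pics/ and viewed, at most 10 in all, crops included, and the job is handed in when it is done.

Besides the shell and the picture viewer there is one more tool, called after "Request:" as a command line: name --argument value ..., lists and objects as JSON in quotes. arm_command: Moves the arm, as the interface text tells. Its arguments: {"type":"object","properties":{"series":{"type":"array"},"newtons":{"type":"number"}},"required":["series"]}

```bash
mkdir -p pics; cat > h.py <<'E'
from plant import *
import numpy as np, cv2
def shot(n,f):
    d=get_image(n); cv2.imwrite(f,np.ascontiguousarray(np.array(d['pixels'],dtype=np.uint8)[:,:,::-1]))
    np.savez(f[:-4]+'.npz',K=d['intrinsics'],V=d['view']); return d
def px2w(f,u,v,z,fish=False):
    d=np.load(f[:-4]+'.npz');K=d['K'];V=d['V']
    a=(u-K[0,2])/K[0,0];b=(v-K[1,2])/K[1,1]
    if fish:
        r=np.hypot(a,b)+1e-12; ray=np.array([a/r*np.sin(r),-b/r*np.sin(r),-np.cos(r)])
    else: ray=np.array([a,-b,-1.])
    R=V[:3,:3];c=-R.T@V[:3,3];w=R.T@ray
    return c+w*(z-c[2])/w[2]
E
python3 - <<'E'
from h import *
for n in ('scene','top'):
    d=shot(n,f'pics/{n}.png'); V=np.array(d['view']); print(n,-V[:3,:3].T@V[:3,3])
s=sense(); print(s['ee_pos'],s['ee_rot'],s['finger_gap'],s['time_s'])
E
```

```text
scene [143.25460056 310.70117738 762.57802276]
top [ 414.80099835  -85.49261563 1108.56850687]
[239.42818148 494.68105788 229.46032497] [-3.14368213e-04  2.23523493e-01  9.74698079e-01 -8.96241628e-04] 94.40974794871055 0.1
```

View pics/top.png

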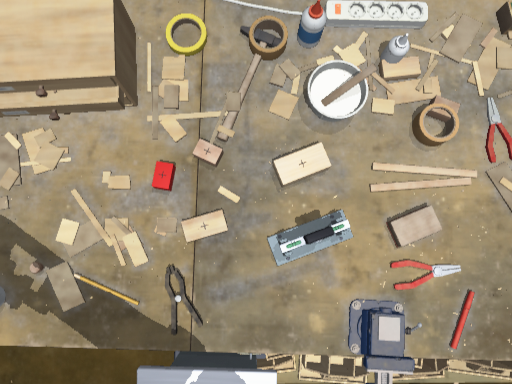

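View pics/scene.png

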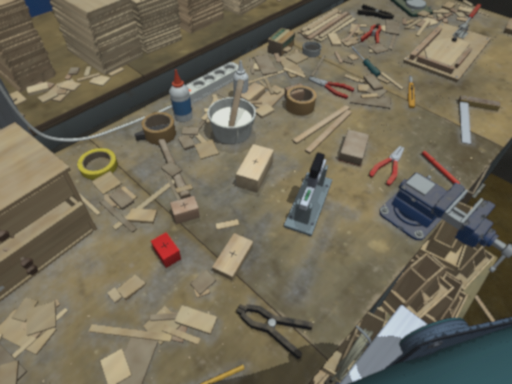

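The top view shows the probe on its rest at about (311,236). The blocks with crosses are at (207,225) thin, (208,150) mid and (302,163) thick; the red one at (163,176) is a decoy. I'll zoom in to get exact pixels.

```bash
python3 - <<'E'
import cv2
a=cv2.imread('pics/top.png')[135:270,170:360]
cv2.imwrite('pics/topz.png',cv2.resize(a,None,fx=4,fy=4,interpolation=cv2.INTER_CUBIC))
b=cv2.imread('pics/scene.png')[135:285,160:350]
cv2.imwrite('pics/scenez.png',cv2.resize(b,None,fx=4,fy=4,interpolation=cv2.INTER_CUBIC))
E
```

```text
(no output)
```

View pics/topz.png

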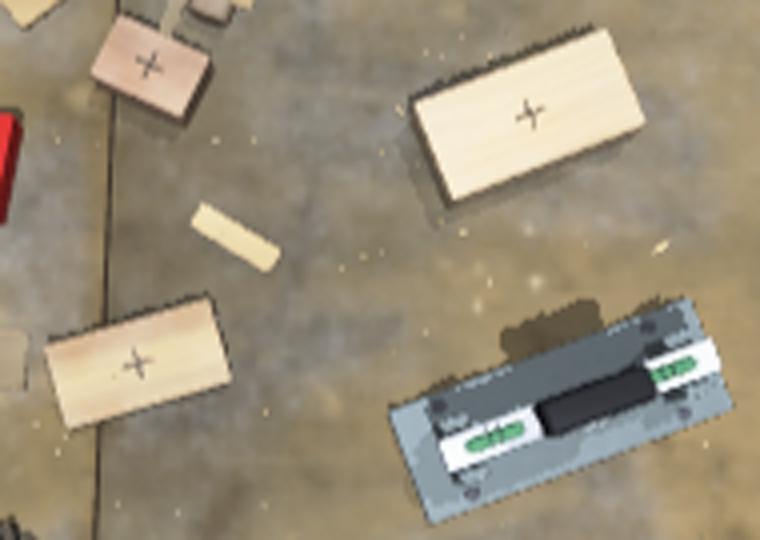

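View pics/scenez.png

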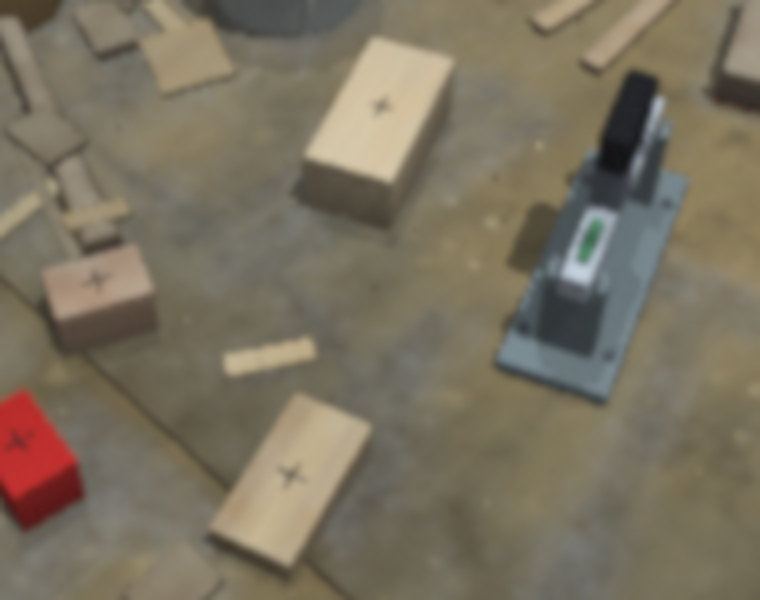

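The crosses read as follows. In the top crop: low (138,363), mid (150,66), high (529,114). In the scene crop: low (291,476), mid (97,281), high (381,105). The handle's centre is at about (598,402) in the top crop.

```bash
python3 - <<'E'
from h import *
np.set_printoptions(precision=1,suppress=True)
T=lambda u,v,z:px2w('pics/top.png',(u+.5)/4-.5+170,(v+.5)/4-.5+135,z)
S=lambda u,v,z:px2w('pics/scene.png',(u+.5)/4-.5+160,(v+.5)/4-.5+135,z)
for n,a,b,z in (('low',(138,363),(291,476),22),('mid',(150,66),(97,281),40),('high',(529,114),(381,105),50)): print(n,T(*a,z),S(*b,z))
print('handle',T(598,402,154),'hS',S(642,78,154))
A=T(445,453,88);B=T(716,356,88);print(A,B,(A+B)/2,np.linalg.norm(A-B))
c=[T(*p,12) for p in ((390,408),(692,300),(733,408),(432,523))]
print('base',np.mean(c,0));d=(c[1]-c[0]+c[2]-c[3]);print('axis deg',np.degrees(np.arctan2(d[1],d[0])),np.degrees(np.arctan2(*(B-A)[1::-1])))
from scipy.spatial.transform import Rotation as R
s=sense();q=s['ee_rot'];print(R.from_quat([q[1],q[2],q[3],q[0]]).as_matrix(),s['joints'])
E
```

```text
low [476.4  16.6  22. ] [476.1  17.3  22. ]
mid [647.7  14.6  40. ] [647.5  14.4  40. ]
high [ 623.5 -204.3   50. ] [ 624.8 -206.    50. ]
handle [ 455.7 -229.6  154. ] hS [ 465.2 -252.2  154. ]
[ 428.7 -157.3   88. ] [ 485.2 -303.3   88. ] [ 457.  -230.3   88. ] 156.57150795431932
base [ 456.9 -230.2   12. ]
axis deg -68.25400984929314 -68.8452184507329
[[-0.9  0.4 -0. ]
 [ 0.4  0.9 -0. ]
 [ 0.  -0.  -1. ]] [ 1.   0.1  1.4  0.   1.7 -0.1]
```

Request:
arm_command --series '[{"slide": [-511,-558,0],"twist": [0,0,42.6],"claw": 1},{"slide": [-511,-558,0],"twist": [0,0,42.6],"claw": 1},{"slide": [-511,-558,0],"twist": [0,0,42.6],"claw": 1},{"slide": [-511,-558,0],"twist": [0,0,42.6],"claw": 1},{"slide": [-511,-558,0],"twist": [0,0,42.6],"claw": 1},{"slide": [-511,-558,0],"twist": [0,0,42.6],"claw": 1},{"slide": [-511,-558,0],"twist": [0,0,42.6],"claw": 1},{"slide": [-511,-558,0],"twist": [0,0,42.6],"claw": 1},{"slide": [-511,-558,0],"twist": [0,0,42.6],"claw": 1},{"slide": [-511,-558,0],"twist": [0,0,42.6],"claw": 1}]'

```text
time_s: 1.1
ee_pos: [382.8, 14.1, 230.3]
ee_rot: [0.0, 0.562, 0.827, 0.0]
wrist_force: [-0.2, 0.3, 0.8]
finger_gap: 94.4
finger_force: 0.0
```

```bash
cat >> h.py <<'E'
from scipy.spatial.transform import Rotation as Ro
def go(x,y,z,yaw=21.4):
    "shift/twist in tool axes from measured pose to TCP (x,y,z), tool down, closing line at yaw deg"
    s=sense();q=s['ee_rot'];R=Ro.from_quat([q[1],q[2],q[3],q[0]]).as_matrix()
    c,sn=np.cos(np.radians(yaw)),np.sin(np.radians(yaw))
    best=None
    for k in (1,-1):
        Y=np.array([c,sn,0])*k;Z=np.array([0,0,-1.]);X=np.cross(Y,Z)
        r=Ro.from_matrix(R.T@np.c_[X,Y,Z]).as_rotvec(degrees=True)
        if best is None or np.linalg.norm(r)<np.linalg.norm(best): best=r
    print('to',(x,y,z),'slide',(R.T@(np.array([x,y,z])-s['ee_pos'])).round(1),'twist',best.round(2),
      '| at',np.round(s['ee_pos'],1),'t',round(s['time_s'],2),'F',np.round(s['wrist_force'],1),'gap',round(s['finger_gap'],1),'ff',np.round(s['finger_force'],1),'j6',round(s['joints'][5],2))
E
python3 -c "
from h import *
go(456.5,-230,230)"
```

```text
to (456.5, -230, 230) slide [-254.1  -21.2    0.3] twist [ 0.03 -0.    0.17] | at [382.8  14.1 230.3] t 1.1 F [-0.2  0.3  0.8] gap 94.4 ff 0.0 j6 -0.49
```

Request:
arm_command --series '[{"slide": [-50,-4,0],"twist": [0,0,0],"claw": 1},{"slide": [-100,-8,0],"twist": [0,0,0],"claw": 1},{"slide": [-148,-12,0],"twist": [0,0,0],"claw": 1},{"slide": [-195,-16,0],"twist": [0,0,0],"claw": 1},{"slide": [-230,-19,0],"twist": [0,0,0],"claw": 1},{"slide": [-254,-21,0],"twist": [0,0,0],"claw": 1},{"slide": [-254,-21,0],"twist": [0,0,0],"claw": 1},{"slide": [-254,-21,0],"twist": [0,0,0],"claw": 1}]'

```text
time_s: 1.9
ee_pos: [456.4, -227.6, 229.7]
ee_rot: [-0.001, 0.563, 0.827, 0.0]
wrist_force: [-0.5, 0.0, -0.7]
finger_gap: 93.7
finger_force: 0.0
```

```bash
python3 -c "
from h import *
go(456.5,-230,145)
shot('wrist','pics/w1.png')
d=np.load('pics/w1.npz');print(d['K'],-d['V'][:3,:3].T@d['V'][:3,3])"
```

```text
to (456.5, -230, 145) slide [-2.4 -0.8 84.7] twist [-0.04 -0.12  0.13] | at [ 456.4 -227.6  229.7] t 1.9 F [-0.5  0.  -0.7] gap 93.7 ff 0.0 j6 -0.95
[[297.31863964   0.         251.38436754]
 [  0.         297.31863964 195.36485064]
 [  0.           0.           1.        ]] [ 430.86667071 -162.19042611  385.41848707]
```

View pics/w1.png

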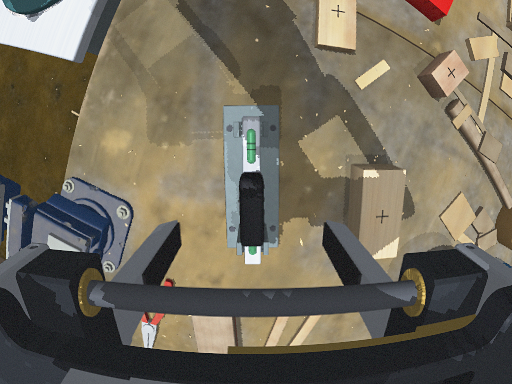

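The handle, at about (252,205), is centred between the fingers and aligned with them. I'll descend and grip.

Request:
arm_command --series '[{"slide": [-2,0,30],"twist": [0,0,0],"claw": 1},{"slide": [-2,-1,60],"twist": [0,0,0],"claw": 1},{"slide": [-2,-1,78],"twist": [0,0,0],"claw": 0},{"slide": [-2,-1,85],"twist": [0,0,0],"claw": -0.2},{"slide": [-2,-1,85],"twist": [0,0,0],"claw": -0.4},{"slide": [-2,-1,85],"twist": [0,0,0],"claw": -1},{"slide": [-2,-1,85],"twist": [0,0,0],"claw": -1},{"slide": [-2,-1,85],"twist": [0,0,0],"claw": -1},{"slide": [-2,-1,85],"twist": [0,0,0],"claw": -1}]' --newtons 25

```text
time_s: 2.85
ee_pos: [457.0, -230.4, 146.3]
ee_rot: [0.001, 0.562, 0.827, 0.0]
wrist_force: [-0.2, 0.1, 0.7]
finger_gap: 41.5
finger_force: 0.0
```

Request:
arm_command --series '[{"slide": [0,0,0],"twist": [0,0,0],"claw": -1},{"slide": [0,0,0],"twist": [0,0,0],"claw": -1},{"slide": [0,0,0],"twist": [0,0,0],"claw": -1},{"slide": [0,0,0],"twist": [0,0,0],"claw": -1},{"slide": [0,0,0],"twist": [0,0,0],"claw": -1},{"slide": [0,0,0],"twist": [0,0,0],"claw": -1}]' --newtons 25

```text
time_s: 3.45
ee_pos: [456.7, -230.2, 145.5]
ee_rot: [0.0, 0.562, 0.827, 0.0]
wrist_force: [0.8, 0.2, 0.4]
finger_gap: 20.0
finger_force: 25.0
```

Request:
arm_command --series '[{"slide": [0,0,-5],"twist": [0,0,0],"claw": -1},{"slide": [0,0,-15],"twist": [0,0,0],"claw": -1},{"slide": [0,0,-30],"twist": [0,0,0],"claw": -1},{"slide": [0,0,-50],"twist": [0,0,0],"claw": -1},{"slide": [0,0,-65],"twist": [0,0,0],"claw": -1},{"slide": [0,0,-75],"twist": [0,0,0],"claw": -1},{"slide": [0,0,-80],"twist": [0,0,0],"claw": -1},{"slide": [0,0,-80],"twist": [0,0,0],"claw": -1},{"slide": [0,0,-80],"twist": [0,0,0],"claw": -1}]'

```text
time_s: 4.35
ee_pos: [456.3, -229.9, 224.7]
ee_rot: [-0.001, 0.562, 0.827, 0.0]
wrist_force: [0.9, -0.5, -2.1]
finger_gap: 19.5
finger_force: 25.0
```

```bash
python3 -c "
from h import *
go(476.5,17,226)
shot('top','pics/t2.png')
a=cv2.imread('pics/t2.png')[135:270,170:360]
cv2.imwrite('pics/t2z.png',cv2.resize(a,None,fx=4,fy=4,interpolation=cv2.INTER_CUBIC))
shot('wrist','pics/w2.png')"
```

```text
to (476.5, 17, 226) slide [222.2 109.6  -1.1] twist [-0.04 -0.07  0.17] | at [ 456.3 -229.9  224.7] t 4.35 F [ 0.9 -0.5 -2.1] gap 19.5 ff 25.0 j6 -0.95
```

View pics/w2.png

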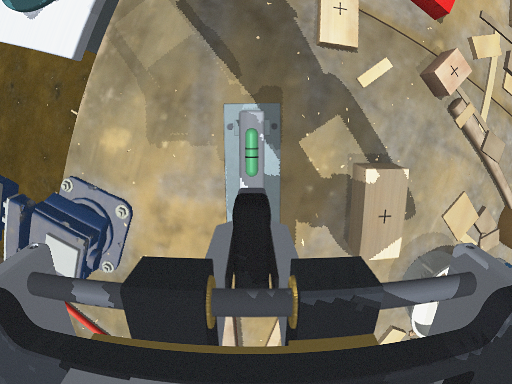

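The probe is held with the beam straight, its near end at (252,110). I'll move it over the thin block.

Request:
arm_command --series '[{"slide": [14,7,0],"twist": [0,0,0],"claw": -1},{"slide": [42,21,0],"twist": [0,0,0],"claw": -1},{"slide": [77,38,0],"twist": [0,0,0],"claw": -1},{"slide": [112,55,0],"twist": [0,0,0],"claw": -1},{"slide": [147,73,0],"twist": [0,0,0],"claw": -1},{"slide": [180,89,0],"twist": [0,0,0],"claw": -1},{"slide": [205,101,0],"twist": [0,0,0],"claw": -1},{"slide": [218,107.5,0],"twist": [0,0,0],"claw": -1},{"slide": [222,109.5,0],"twist": [0,0,0],"claw": -1},{"slide": [222,109.5,0],"twist": [0,0,0],"claw": -1}]'

```text
time_s: 5.45
ee_pos: [476.4, 17.5, 225.2]
ee_rot: [-0.0, 0.562, 0.827, -0.0]
wrist_force: [0.2, -0.0, -2.3]
finger_gap: 20.0
finger_force: 25.0
```

```bash
python3 -c "
from h import *
go(476.5,17,155)
shot('scene','pics/s3.png')
a=cv2.imread('pics/s3.png')[135:335,140:340]
cv2.imwrite('pics/s3z.png',cv2.resize(a,None,fx=3,fy=3,interpolation=cv2.INTER_CUBIC))"
```

```text
to (476.5, 17, 155) slide [-0.5 -0.  70.2] twist [-0.03 -0.02  0.27] | at [476.4  17.5 225.2] t 5.45 F [ 0.2 -0.  -2.3] gap 20.0 ff 25.0 j6 -0.46
```

View pics/s3z.png

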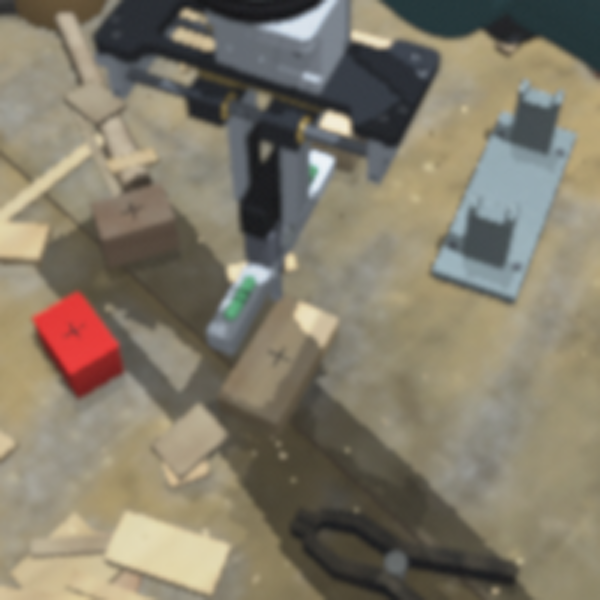

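The probe hangs level over the thin block, with its cross at (279,355) in the crop. The rest is empty. I'll lower until the stem is about 5 mm in.

Request:
arm_command --series '[{"slide": [0,0,15],"twist": [0,0,0],"claw": -1},{"slide": [0,0,38],"twist": [0,0,0],"claw": -1},{"slide": [0,0,58],"twist": [0,0,0],"claw": -1},{"slide": [0,0,69],"twist": [0,0,0],"claw": -1},{"slide": [0,0,75],"twist": [0,0,0],"claw": -1},{"slide": [0,0,79],"twist": [0,0,0],"claw": -1},{"slide": [0,0,82],"twist": [0,0,0],"claw": -1},{"slide": [0,0,83],"twist": [0,0,0],"claw": -1},{"slide": [0,0,83],"twist": [0,0,0],"claw": -1},{"slide": [0,0,83],"twist": [0,0,0],"claw": -1}]'

```text
time_s: 6.5
ee_pos: [477.2, 16.5, 143.3]
ee_rot: [0.001, 0.562, 0.827, 0.0]
wrist_force: [-1.8, -0.5, -0.4]
finger_gap: 19.8
finger_force: 25.0
```

Request:
arm_command --series '[{"slide": [0,0,0],"twist": [0,0,0],"claw": -1},{"slide": [0,0,0],"twist": [0,0,0],"claw": -1}]'

```text
time_s: 6.7
ee_pos: [477.1, 16.5, 142.9]
ee_rot: [0.001, 0.562, 0.827, 0.0]
wrist_force: [-0.3, -0.6, -0.2]
finger_gap: 19.6
finger_force: 25.0
```

```bash
python3 -c "
from h import *
go(476.5,17,225)
go(647.6,14.5,225)"
```

```text
to (476.5, 17, 225) slide [  0.7  -0.3 -82.1] twist [0.05 0.04 0.17] | at [477.1  16.5 142.9] t 6.7 F [-0.3 -0.6 -0.2] gap 19.6 ff 25.0 j6 -0.46
to (647.6, 14.5, 225) slide [-64.6 157.9 -81.9] twist [0.05 0.04 0.17] | at [477.1  16.5 142.9] t 6.7 F [-0.3 -0.6 -0.2] gap 19.6 ff 25.0 j6 -0.46
```

The wrist force rose by about 2 N, so the tip is pressed on the thin block. Next I lift and go across to the mid block.

Request:
arm_command --series '[{"slide": [0,0,0],"twist": [0,0,0],"claw": -1},{"slide": [0,0,-10],"twist": [0,0,0],"claw": -1},{"slide": [0,0,-35],"twist": [0,0,0],"claw": -1},{"slide": [-4,10,-62],"twist": [0,0,0],"claw": -1},{"slide": [-16,38,-79],"twist": [0,0,0],"claw": -1},{"slide": [-30,73,-82],"twist": [0,0,0],"claw": -1},{"slide": [-44,108,-82],"twist": [0,0,0],"claw": -1},{"slide": [-56,137,-82],"twist": [0,0,0],"claw": -1},{"slide": [-63,153,-82],"twist": [0,0,0],"claw": -1},{"slide": [-64.5,158,-82],"twist": [0,0,0],"claw": -1}]'

```text
time_s: 7.7
ee_pos: [648.9, 14.8, 223.3]
ee_rot: [-0.001, 0.562, 0.827, -0.0]
wrist_force: [-0.6, -0.4, -2.5]
finger_gap: 19.6
finger_force: 25.0
```

Request:
arm_command --series '[{"slide": [0,0,0],"twist": [0,0,0],"claw": -1},{"slide": [0,0,0],"twist": [0,0,0],"claw": -1}]'

```text
time_s: 7.9
ee_pos: [646.7, 14.9, 224.7]
ee_rot: [-0.0, 0.562, 0.827, -0.0]
wrist_force: [-0.3, -0.1, -2.1]
finger_gap: 19.7
finger_force: 25.0
```

```bash
python3 -c "
from h import *
go(647.6,14.5,160.5)
shot('scene','pics/s4.png')
a=cv2.imread('pics/s4.png')[85:285,130:330]
cv2.imwrite('pics/s4z.png',cv2.resize(a,None,fx=3,fy=3,interpolation=cv2.INTER_CUBIC))"
```

```text
to (647.6, 14.5, 160.5) slide [-0.8  0.7 64.2] twist [-0.02 -0.03  0.18] | at [646.7  14.9 224.7] t 7.9 F [-0.3 -0.1 -2.1] gap 19.7 ff 25.0 j6 -0.44
```

View pics/s4z.png

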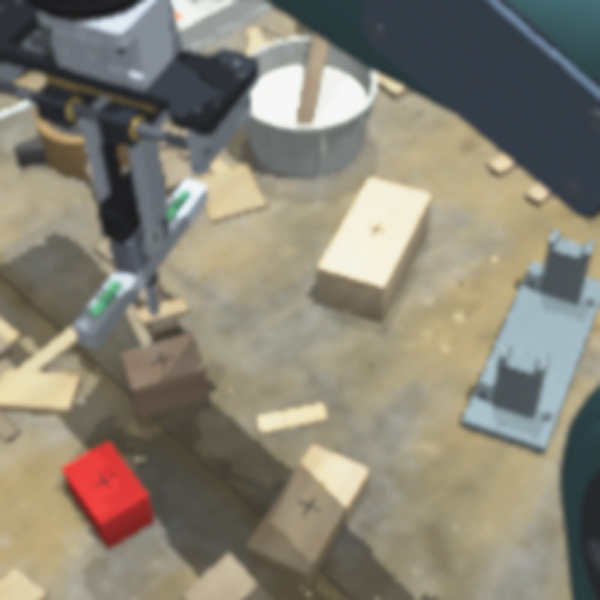

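The stem is visible at about (152,305), above the mid block's cross at (163,360). The other blocks haven't moved.

Request:
arm_command --series '[{"slide": [-0.5,0.5,12],"twist": [0,0,0],"claw": -1},{"slide": [-0.5,0.5,30],"twist": [0,0,0],"claw": -1},{"slide": [-0.5,0.5,44],"twist": [0,0,0],"claw": -1},{"slide": [-0.5,0.5,53],"twist": [0,0,0],"claw": -1},{"slide": [-0.5,0.5,59],"twist": [0,0,0],"claw": -1},{"slide": [-0.5,0.5,62],"twist": [0,0,0],"claw": -1},{"slide": [-0.5,0.5,64.5],"twist": [0,0,0],"claw": -1},{"slide": [-0.5,0.5,64.5],"twist": [0,0,0],"claw": -1},{"slide": [-0.5,0.5,64.5],"twist": [0,0,0],"claw": -1},{"slide": [-0.5,0.5,64.5],"twist": [0,0,0],"claw": -1}]'

```text
time_s: 8.95
ee_pos: [648.3, 14.4, 160.7]
ee_rot: [0.0, 0.562, 0.827, 0.0]
wrist_force: [-1.0, -0.1, 0.5]
finger_gap: 19.9
finger_force: 25.0
```

Request:
arm_command --series '[{"slide": [0,0,0],"twist": [0,0,0],"claw": -1},{"slide": [0,0,0],"twist": [0,0,0],"claw": -1},{"slide": [0,0,0],"twist": [0,0,0],"claw": -1}]'

```text
time_s: 9.25
ee_pos: [648.3, 14.4, 160.2]
ee_rot: [0.0, 0.562, 0.827, 0.0]
wrist_force: [-0.8, 0.3, -0.4]
finger_gap: 19.8
finger_force: 25.0
```

```bash
python3 -c "
from h import *
go(624,-205,235)"
```

```text
to (624, -205, 235) slide [-195.1 -103.2  -74.9] twist [0.04 0.01 0.17] | at [648.3  14.4 160.2] t 9.25 F [-0.8  0.3 -0.4] gap 19.8 ff 25.0 j6 -0.44
```

The tip is pressed on the mid block (about 2 N). Now to the thick block.

Request:
arm_command --series '[{"slide": [0,0,-10],"twist": [0,0,0],"claw": -1},{"slide": [0,0,-35],"twist": [0,0,0],"claw": -1},{"slide": [-9,-5,-60],"twist": [0,0,0],"claw": -1},{"slide": [-35,-18,-74],"twist": [0,0,0],"claw": -1},{"slide": [-68,-36,-75],"twist": [0,0,0],"claw": -1},{"slide": [-102,-54,-75],"twist": [0,0,0],"claw": -1},{"slide": [-136,-72,-75],"twist": [0,0,0],"claw": -1},{"slide": [-166,-88,-75],"twist": [0,0,0],"claw": -1},{"slide": [-187,-99,-75],"twist": [0,0,0],"claw": -1},{"slide": [-195,-103,-75],"twist": [0,0,0],"claw": -1}]'

```text
time_s: 10.25
ee_pos: [623.6, -207.6, 234.9]
ee_rot: [0.0, 0.564, 0.826, -0.0]
wrist_force: [-0.5, 0.4, -2.8]
finger_gap: 20.0
finger_force: 25.0
```

Request:
arm_command --series '[{"slide": [0,0,0],"twist": [0,0,0],"claw": -1},{"slide": [0,0,0],"twist": [0,0,0],"claw": -1},{"slide": [0,0,0],"twist": [0,0,0],"claw": -1}]'

```text
time_s: 10.55
ee_pos: [624.4, -203.2, 235.1]
ee_rot: [-0.0, 0.561, 0.827, 0.0]
wrist_force: [0.5, -0.1, -3.1]
finger_gap: 19.6
finger_force: 25.0
```

```bash
python3 -c "
from h import *
go(624,-205,170.5)
shot('scene','pics/s5.png')
a=cv2.imread('pics/s5.png')[85:285,150:350]
cv2.imwrite('pics/s5z.png',cv2.resize(a,None,fx=3,fy=3,interpolation=cv2.INTER_CUBIC))"
```

```text
to (624, -205, 170.5) slide [-1.6 -1.1 64.6] twist [ 0.03 -0.03  0.28] | at [ 624.4 -203.2  235.1] t 10.55 F [ 0.5 -0.1 -3.1] gap 19.6 ff 25.0 j6 -0.78
```

View pics/s5z.png

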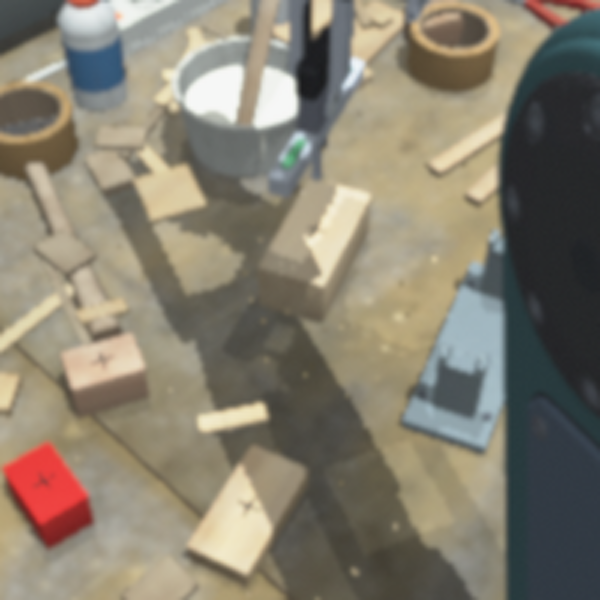

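The stem's ball, at about (318,172), is above the thick block. The low and mid blocks haven't moved. I'll lower.

Request:
arm_command --series '[{"slide": [-1,-1,12],"twist": [0,0,0],"claw": -1},{"slide": [-1,-1,30],"twist": [0,0,0],"claw": -1},{"slide": [-1,-1,44],"twist": [0,0,0],"claw": -1},{"slide": [-1,-1,53],"twist": [0,0,0],"claw": -1},{"slide": [-1,-1,59],"twist": [0,0,0],"claw": -1},{"slide": [-1,-1,62],"twist": [0,0,0],"claw": -1},{"slide": [-1,-1,64.5],"twist": [0,0,0],"claw": -1},{"slide": [-1,-1,64.5],"twist": [0,0,0],"claw": -1},{"slide": [-1,-1,64.5],"twist": [0,0,0],"claw": -1},{"slide": [-1,-1,64.5],"twist": [0,0,0],"claw": -1}]'

```text
time_s: 11.6
ee_pos: [623.7, -206.2, 171.3]
ee_rot: [0.001, 0.562, 0.827, 0.0]
wrist_force: [-1.1, 0.3, -0.6]
finger_gap: 19.6
finger_force: 25.0
```

Request:
arm_command --series '[{"slide": [0,0,0],"twist": [0,0,0],"claw": -1},{"slide": [0,0,0],"twist": [0,0,0],"claw": -1},{"slide": [0,0,0],"twist": [0,0,0],"claw": -1}]'

```text
time_s: 11.9
ee_pos: [623.6, -206.2, 170.7]
ee_rot: [0.0, 0.562, 0.827, 0.0]
wrist_force: [0.1, -0.1, -1.0]
finger_gap: 19.9
finger_force: 25.0
```

Request:
arm_command --series '[{"slide": [0,0,-8],"twist": [0,0,0],"claw": -1},{"slide": [0,0,-28],"twist": [0,0,0],"claw": -1},{"slide": [0,0,-55],"twist": [0,0,0],"claw": -1},{"slide": [0,0,-80],"twist": [0,0,0],"claw": -1},{"slide": [0,0,-97],"twist": [0,0,0],"claw": -1},{"slide": [0,0,-105],"twist": [0,0,0],"claw": -1},{"slide": [0,0,-105],"twist": [0,0,0],"claw": -1},{"slide": [0,0,-105],"twist": [0,0,0],"claw": -1},{"slide": [0,0,-105],"twist": [0,0,0],"claw": -1},{"slide": [0,0,-105],"twist": [0,0,0],"claw": -1}]'

```text
time_s: 12.9
ee_pos: [623.1, -205.9, 273.8]
ee_rot: [-0.001, 0.562, 0.827, -0.0]
wrist_force: [-0.7, 0.8, -3.0]
finger_gap: 19.5
finger_force: 25.0
```

Request:
arm_command --series '[{"slide": [0,0,0],"twist": [0,0,0],"claw": -1},{"slide": [0,0,0],"twist": [0,0,0],"claw": -1},{"slide": [0,0,0],"twist": [0,0,0],"claw": -1},{"slide": [0,0,0],"twist": [0,0,0],"claw": -1},{"slide": [0,0,0],"twist": [0,0,0],"claw": -1}]'

```text
time_s: 13.4
ee_pos: [623.5, -206.1, 275.6]
ee_rot: [0.0, 0.562, 0.827, 0.0]
wrist_force: [0.2, 1.0, -2.7]
finger_gap: 19.8
finger_force: 25.0
```

```bash
python3 -c "
from h import *
go(624,-205,275.5)
shot('wrist','pics/w6.png')
print(np.round(sense()['dq'],3))"
```

```text
to (624, -205, 275.5) slide [0.8 0.9 0.1] twist [0.01 0.   0.17] | at [ 623.5 -206.1  275.6] t 13.4 F [ 0.2  1.  -2.7] gap 19.8 ff 25.0 j6 -0.78
[ 0.001  0.001  0.001 -0.001  0.001 -0.001]
```

View pics/w6.png

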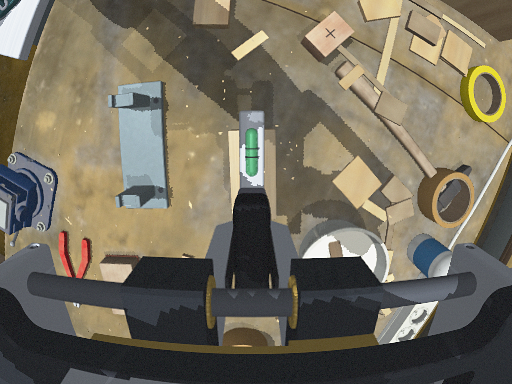

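The beam sits in the gripper just as it did after the lift (near end at (252,110), vial at (252,152)). It is over the thick block and still.

```bash
python3 -c "
from plant import *
print(hand_in())"
```

```text
the job is handed in; nothing more can be done
None
```

I lifted the probe, touched it to the thin, middle and thick crosses in turn (about 2 N each by the wrist force), and handed the job in at about 13.4 s with it held still and level about 10 cm above the thick block's cross; hand-in returned no verdict.

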